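# Clear the knife bench board for oiling

## Robot

A 6-joint arm with a two-finger parallel gripper is mounted at the origin on the work surface. World frame = base frame: x ahead of the robot, y to its left, z up, the work surface at z = 0. Lengths are in m, angles in rad, forces in N, time in s.
With the tool pointing down it reaches from about 0.35 to 0.775 m from the base axis. Payload 7.3 kg.
Tool frame: the origin (TCP) lies on the front face of the gripper's body, between the roots of the fingers; the fingertips stand ahead of it and the grasp point (between the pads) lies 47 mm ahead of it (finger_overhang is the z of the fingertips in the tool frame, in m); z points along the fingers, y is the line along which they close (so a half turn about z gives the same grasp; the last joint's range is limited). The gripper opens to 92 mm and grips with 3 to 60 N. Pads are 19 mm wide; open, the fingers measure 130 mm over their backs; the gripper's body (75 mm by 190 mm) begins 47 mm behind the grasp point.
Start: joints at [-0.146, 0.342, 1.524, -0, 1.275, -0.146], TCP at [0.525, 0, 0.292] pointing down, gripper open.
Joint ranges: [-2.53, 2.53], [-0.77, 2.02], [0.04, 2.7], [-1, 4.14], [0.28, 2.66], [-3.11, 3.11]. Speed limits (rad/s): [2.57, 2.57, 3.14, 3.14, 3.14, 3.14].

## Interface

Orientations are given as [roll, pitch, yaw] about the fixed x, y, z axes, in that order (R = Rz(yaw) Ry(pitch) Rx(roll)).
In Python, from cell import * gives the robot as it stands. The module is installed in compiled form; this text tells all that it offers.
- The arm moves only by the tool arm_command, never from a script. Its argument "series" is a list of rows, each an object of numbers: "x", "y", "z": the shift along the tool's x, y, z in mm; "rx", "ry", "rz": the turn, a rotation vector about the tool's x, y, z in degrees. A call has 1 to 20 rows; each row is the pose to reach, as a shift and turn from the pose commanded when the call began, along the tool's axes at that moment; what a row does not reach only later rows make up. A row lasts 1/10 s, in which the tool goes at most 50 mm and 8.59 degrees, less where a joint would pass 70% of its speed; a pose out of reach is approached as far as the arm can. A call with a gripper value outside its range is refused whole. "hand" is the finger opening in mm, from 0 to 91.8, set as the call begins (left out, the last holds). The fingers move at their own pace and stop on an object; "squeeze" is the grip in N (left out, the last holds). Time passes only in rows, so rows that repeat a pose let the fingers close. It gives the time, the measured TCP pose, the force, the opening and the grip force at its end, in the units of the state.
- observe(): the state, without advancing time (a new reading comes with each control period).
- read_camera(name): name is "scene" or "side" or "wrist"; returns a dict with "pixels" (420x560x3 uint8, blue, green, red), "K" (3x3 intrinsics, pixels), "rvec" (rotation vector, rad) and "tvec" (3), from world to camera coordinates, as OpenCV has them. Camera axes: x right, y down, z forward; pixel columns grow to the right and rows downward; lengths in m; the calibration is good to about 2 mm. A picture is of the moment at which its call begins. There is no depth.
- hand_in(): hands the job in; it is judged then, once.
Trained networks look in a picture, given as the dict that the camera call returned (one of the last four; its "shot" number tells which), for a name from the list of things; names that differ only in an ending like _2 or _b are one class to them, and where a whole thing is asked for, a point or a joint stands for the part that bears it (a point fixed in the world has none). Each returns a list of dicts, best first, with "confidence" (0 to 1); they miss things now and then, are a little off and sometimes report something else, mostly with a low value. They report only what shows in the picture. A call takes as long as a camera call. They do not tell look-alikes from the thing itself.
- boxes_of(picture, query): "point" ([x, y, z] in m, in world coordinates, good to about 4 mm: the middle of the surface that is visible of it).
- trace(picture, query): "pixels" (420x560 bool, what is visible of it).
- mark_of(picture, query): "point" ([x, y, z] in m, in world coordinates, good to about 4 mm: a listed point, or the origin of a listed thing).
The state is a dict: "time": time; "qpos": joint angles; "qvel": joint speeds; "joint_efforts": joint torques, N m; "tool_pos": TCP position; "tool_rot": TCP orientation; "contact_force": force on the tool from outside, world axes, zero at the start; "torque": the same for the moment, N m; "opening": finger opening in m; "grip_force": force on a finger pad.
Only numpy, scipy, OpenCV 4.12 (cv2) and the standard library are available. Lean on these libraries where they do the work, as an engineer would, in place of code of your own. Each camera call takes 0.05 s, during which the arm holds its last target. There are 200 camera calls.

## Task

Get the work board ready for oiling the two knives: with the scraper block, wipe all four wood offcuts off the end of the board into the metal waste tray, so that none is left on or leaning on the board, without touching them with the gripper, and put the block back where it stood, flat on its sole. Then stand the oil can upright on the cleared board, all of its base on the board, setting it down softly and not dropping it. Leave the knives as they lie.

Things in the scene. Friction and masses are not known exactly. Their poses are not given: they have to be found in the camera images.
- board: worn dark plywood work board on two battens, fixed to the bench: 250 mm (own x, away from the robot) by 360 mm (own y), its top 52 mm above the bench. Origin at the centre of its underside, on the bench, z up. The knives lie along its +x strip, the offcuts on the rest.
- tray: shallow open sheet-metal waste tray, fixed on the bench against the +y or the -y end of the board (differs between starts), same yaw as the board: 210 mm (own x) by 110 mm (own y), walls 3 mm thick, 44 mm high (8 mm lower than the board's top), centred 25 mm towards -x of the board's middle. Origin at the centre of its underside.
- scraper: scraper block, loose, 0.40 kg, on its sole on the bench left or right of the board, long axis about along x. Beech sole with steel strips on both long faces: 180 mm long (own y), 48 mm thick (own x), 26 mm high, alike front and back. Upright beech grip on its middle: 26 mm thick (own x), 104 mm long (own y), from 20 to 64 mm height. Origin at the centre of its underside, z up.
- oiler: oil can, loose, 0.22 kg, standing on the bench on the other side from the scraper block: steel body 64 mm across, 46 mm high, shoulder to 60 mm; knurled grey collar 33 mm across from 60 to 102 mm height (grip here); copper spout rising to 129 mm and bending to own +x, tip 51 mm off the axis (close the fingers along own y to clear it). Origin at the centre of its base, z up.
- offcut1: loose sawn-off piece of pale handle wood, 64 mm long (own x), 22 mm wide, 14 mm thick, with a narrowed skew end, about 16 g, lying flat on the board; origin at its middle (7 mm above what it lies on).
- offcut2: loose sawn-off piece of pale handle wood, 58 mm long (own x), 24 mm wide, 14 mm thick, with a narrowed skew end, about 16 g, lying flat on the board; origin at its middle (7 mm above what it lies on).
- offcut3: loose sawn-off piece of pale handle wood, 66 mm long (own x), 20 mm wide, 14 mm thick, with a narrowed skew end, about 16 g, lying flat on the board; origin at its middle (7 mm above what it lies on).
- offcut4: loose sawn-off piece of pale handle wood, 60 mm long (own x), 22 mm wide, 14 mm thick, with a narrowed skew end, about 16 g, lying flat on the board; origin at its middle (7 mm above what it lies on).
- knife1: closed folding knife lying flat along the far (+x) strip of the board, wooden scales with steel ends, 118 mm long (own y), 19 mm wide (own x), 14 mm thick; origin at the centre of its underside. Finished work: leave it alone.
- knife2: closed folding knife lying flat along the far (+x) strip of the board, wooden scales with steel ends, 118 mm long (own y), 19 mm wide (own x), 14 mm thick; origin at the centre of its underside. Finished work: leave it alone.
- bin: blue open parts bin with leather sheaths in it, fixed at the other end of the board from the tray: 170 mm (own x) by 85 mm (own y), 62 mm high, about 13 mm from the board's end. Origin at the centre of its underside. Only in the way.
Not all that is in view belongs to the job. Leave any green look-alike of the offcut1 alone.

How it is judged:
By the outcome, as a careful person would: the job done as asked, in the order asked, and still so for the second after the job is handed in, with the robot touching nothing.
It also fails if it takes over 72 s, if anything falls off the work surface, if the arm or the gripper's body presses on something with over 40 N, if the wrist force passes 120 N, or if a joint passes its speed limit or range.

## Working session

There is one attempt and no reset: what is moved stays moved. The work goes in short steps, Python scripts to look and compute and a tool call to move; the robot and the scene stay as the last step left them, time stands still between calls to the robot, and variables do not carry over. Pictures are saved under pics/ and viewed, at most 10 in all, crops included, and the job is handed in when it is done.

Besides the shell and the picture viewer there is one more tool, called after "Emit:" as name([rows], argument=value, ...), one row to a line, values as JSON. arm_command: Moves the arm, as the interface text tells. Its arguments: {"type":"object","properties":{"series":{"type":"array"},"hand":{"type":"number"},"squeeze":{"type":"number"}},"required":["series"]}

```bash
mkdir -p pics
cat > h.py <<'E'
from cell import *
import numpy as np, cv2
def shot(n,f=None):
    p=read_camera(n)
    if f: cv2.imwrite('pics/'+f,p['pixels'])
    return p
def ray(p,u,v,z):
    R=cv2.Rodrigues(np.array(p['rvec'],float))[0];t=np.array(p['tvec'],float).ravel()
    d=R.T@np.linalg.inv(p['K'])@[u,v,1.];c=-R.T@t
    return c+d*(z-c[2])/d[2]
def proj(p,X):
    return cv2.projectPoints(np.array(X,float).reshape(-1,1,3),np.array(p['rvec'],float),np.array(p['tvec'],float),np.array(p['K'],float),None)[0].reshape(-1,2)
E
python3 - <<'E'
from h import *
a=shot('scene','s1.png');b=shot('side','d1.png')
for n in ['board','tray','scraper','oiler','offcut1','offcut2','offcut3','offcut4','knife1','knife2','bin']:
    for nm,p in(('sc',a),('sd',b)):
        print(n,nm,[(np.round(r['point'],3).tolist(),round(float(r['confidence']),2)) for r in mark_of(p,n)][:5])
s=observe();print(s['tool_pos'],s['tool_rot'],s['time'])
E
```

```text
board sc [([0.58, 0.003, 0.004], 0.63)]
board sd [([0.577, -0.004, 0.002], 0.86)]
tray sc [([0.541, 0.238, -0.001], 0.71)]
tray sd [([0.545, 0.236, 0.001], 0.96), ([0.509, -0.079, 0.058], 0.65)]
scraper sc [([0.529, -0.403, 0.002], 0.92)]
scraper sd [([0.528, -0.408, 0.001], 0.56), ([0.573, -0.02, 0.058], 0.22)]
oiler sc [([0.493, 0.403, -0.001], 0.91)]
oiler sd [([0.493, 0.402, 0.0], 0.77)]
offcut1 sc [([0.576, -0.02, 0.057], 0.83), ([0.77, 0.085, 0.002], 0.77), ([0.346, 0.018, 0.01], 0.76), ([0.516, 0.011, 0.058], 0.61), ([0.587, 0.071, 0.058], 0.55)]
offcut1 sd [([0.575, -0.02, 0.059], 0.78), ([0.767, 0.082, 0.006], 0.66), ([0.51, -0.077, 0.057], 0.63), ([0.589, 0.061, 0.057], 0.6), ([0.511, 0.007, 0.058], 0.56)]
offcut2 sc [([0.576, -0.02, 0.057], 0.83), ([0.77, 0.085, 0.002], 0.77), ([0.346, 0.018, 0.01], 0.76), ([0.516, 0.011, 0.058], 0.61), ([0.587, 0.071, 0.058], 0.55)]
offcut2 sd [([0.575, -0.02, 0.059], 0.78), ([0.767, 0.082, 0.006], 0.66), ([0.51, -0.077, 0.057], 0.63), ([0.589, 0.061, 0.057], 0.6), ([0.511, 0.007, 0.058], 0.56)]
offcut3 sc [([0.576, -0.02, 0.057], 0.83), 
[... 389 characters left out ...]
, ([0.516, 0.011, 0.058], 0.61), ([0.587, 0.071, 0.058], 0.55)]
offcut4 sd [([0.575, -0.02, 0.059], 0.78), ([0.767, 0.082, 0.006], 0.66), ([0.51, -0.077, 0.057], 0.63), ([0.589, 0.061, 0.057], 0.6), ([0.511, 0.007, 0.058], 0.56)]
knife1 sc [([0.675, -0.078, 0.052], 0.93), ([0.661, 0.081, 0.052], 0.8)]
knife1 sd [([0.663, 0.083, 0.057], 0.6), ([0.678, -0.077, 0.054], 0.52)]
knife2 sc [([0.675, -0.078, 0.052], 0.93), ([0.661, 0.081, 0.052], 0.8)]
knife2 sd [([0.663, 0.083, 0.057], 0.6), ([0.678, -0.077, 0.054], 0.52)]
bin sc [([0.558, -0.234, 0.002], 0.57)]
bin sd [([0.557, -0.237, -0.004], 0.67)]
[5.25022708e-01 6.33411703e-06 2.92260944e-01] [3.14145801e+00 1.13866512e-05 1.57076931e+00] 1.2
```

View pics/s1.png

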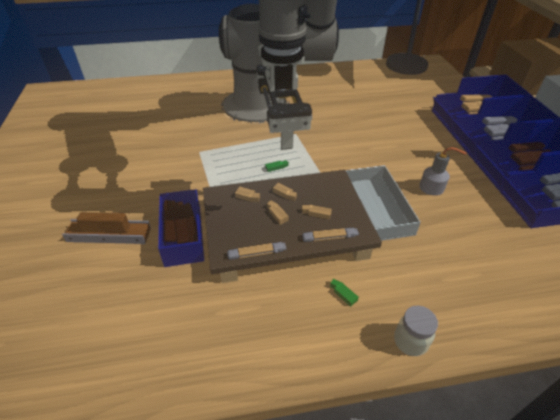

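View pics/d1.png

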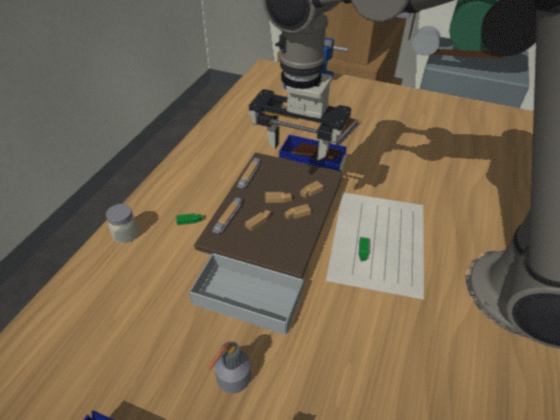

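The scene view shows the board at image centre, the tray at its right (+y) end and the bin at its left. The scraper is far left at (107,228) and the oiler right at (435,180). Four offcuts lie on the board at x<0.62, with the knives on the +x strip. The green pieces are look-alikes. Next I fit precise poses.

```bash
cat > fit.py <<'E'
from h import *
from scipy.optimize import minimize
def box(lx,ly,z0,z1,cx=0,cy=0):
    return np.array([[cx+sx*lx/2,cy+sy*ly/2,z] for sx in(-1,1) for sy in(-1,1) for z in(z0,z1)])/1000
def cyl(r0,r1,z0,z1):
    a=np.linspace(0,2*np.pi,24,endpoint=False)
    return np.vstack([np.c_[r*np.cos(a),r*np.sin(a),0*a+z] for r,z in((r0,z0),(r1,z1))])/1000
M={'tray':[box(210,110,0,44)],'scraper':[box(48,180,0,26),box(26,104,20,64)],
 'knife1':[box(19,118,0,14)],'bin':[box(170,85,0,62)],'board':[box(250,360,36,52)],
 'oiler':[cyl(32,32,0,46),cyl(32,16.5,46,60),cyl(16.5,16.5,60,102),box(5,5,102,129),np.vstack([box(5,5,122,129),box(3,3,122,129,51)])]}
def place(P,q,z=0):
    c,s=np.cos(q[2]),np.sin(q[2]);return P@np.array([[c,s,0],[-s,c,0],[0,0,1]])+[q[0],q[1],z]
def sil(p,parts,q,z):
    m=np.zeros((1680,2240),np.uint8)
    for P in parts:
        cv2.fillConvexPoly(m,cv2.convexHull((proj(p,place(P,q,z))*4).astype(np.int32)),1)
    return cv2.resize(m.astype(np.float32),(560,420),interpolation=cv2.INTER_AREA)
def fit(pics,n,q0,z=0,hull=False,near=None):
    T=[]
    for p in pics:
        r=trace(p,n);c=proj(p,[q0[0],q0[1],z+.02])[0]
        def d(t):
            ys,xs=np.nonzero(t['pixels']);return np.hypot(xs.mean()-c[0],ys.mean()-c[1])
        if not r: continue
        m=min(r,key=d)['pixels'].astype(np.uint8)
        if hull:
            h=cv2.convexHull(cv2.findNonZero(m));m=np.zeros_like(m);cv2.fillConvexPoly(m,h,1)
        T.append((p,m.astype(np.float32)))
    f=lambda q:sum(np.abs(sil(p,M[n],q,z)-m).sum()/m.sum() for p,m in T)/len(T)
    best=None
    for k in (q0,):
        s=np.array([k,k+np.array([.012,0,.06]),k+np.array([0,.012,-.06]),k+np.array([-.008,-.008,.1])])
        r=minimize(f,k,method='Nelder-Mead',options=dict(initial_simplex=s,xatol=1e-4,fatol=1e-5,maxiter=300))
        if best is None or r.fun<best.fun:best=r
    return np.round(best.x,4),round(best.fun,3),len(T)
E
python3 - <<'E'
from fit import *
a=shot('scene');b=shot('side')
A=np.array
for n,q,z,h in [('tray',[.543,.237,.04],0,1),('bin',[.557,-.236,.04],0,1),('board',[.578,0,.04],0,1),('scraper',[.529,-.405,0.],0,0),('knife1',[.676,-.078,.04],.052,0),('knife1',[.662,.082,.04],.052,0)]:
    for P in([a,b],[a],[b]): print(n,len(P),*fit(P,n,A(q),z,h))
for y in np.arange(0,6.2,.8):print('oiler',*fit([a,b],'oiler',A([.493,.403,y])))
print([len(trace(b,'scraper'))])
E
```

```text
tray 2 [0.54   0.24   0.0225] 0.129 2
tray 1 [ 0.5428  0.2467 -0.0159] 0.193 1
tray 1 [0.5391 0.2385 0.0331] 0.022 1
bin 2 [ 0.555  -0.2326  0.0347] 0.233 2
bin 1 [ 0.558  -0.2318  0.0242] 0.027 1
bin 1 [ 0.5532 -0.2447  0.1303] 0.392 1
board 2 [0.5723 0.0037 0.043 ] 0.084 2
board 1 [0.594  0.0046 0.0394] 0.086 1
board 1 [0.57   0.0038 0.0402] 0.031 1
scraper 2 [ 0.5075 -0.4162  0.0711] 1.477 2
scraper 1 [ 0.5299 -0.3992 -0.2218] 0.077 1
scraper 1 [ 0.5054 -0.4388  0.1605] 2.058 1
knife1 2 [ 0.6764 -0.076   0.0547] 0.256 2
knife1 1 [ 0.6802 -0.0759  0.0132] 0.196 1
knife1 1 [ 0.6758 -0.0771  0.0706] 0.252 1
knife1 2 [ 0.6594  0.0837 -0.0137] 0.195 2
knife1 1 [ 0.6628  0.0832 -0.0152] 0.161 1
knife1 1 [0.6583 0.0844 0.0235] 0.172 1
oiler [0.4936 0.405  0.0214] 0.173 2
oiler [0.4932 0.4056 0.8249] 0.148 2
oiler [0.4945 0.4052 1.6097] 0.136 2
oiler [0.4944 0.4051 2.4248] 0.126 2
oiler [0.4946 0.405  3.21  ] 0.169 2
oiler [0.4942 0.405  4.0119] 0.192 2
oiler [0.494  0.4052 4.8185] 0.178 2
oiler [0.4943 0.4049 5.6183] 0.14 2
[1]
```

Run:
```python
from fit import *
A=np.array
a=shot('scene');b=shot('side')
for y in (-.3,-.1,.1,1.4,1.57,1.8):print('scr',*fit([a],'scraper',A([.529,-.403,y])))
im=cv2.resize(a['pixels'],None,fx=4,fy=4,interpolation=cv2.INTER_CUBIC)
im2=cv2.resize(b['pixels'],None,fx=4,fy=4,interpolation=cv2.INTER_CUBIC)
def dr(im,p,n,q,z=0):
    for P in M[n]: cv2.polylines(im,[cv2.convexHull((proj(p,place(P,A(q),z))*4).astype(np.int32))],1,(0,255,255),1)
for i,p in((im,a),(im2,b)):
    dr(i,p,'scraper',[.530,-.400,-.2218]); dr(i,p,'board',[.5705,.0038,.04])
    dr(i,p,'tray',[.539,.2385,.035])
    t=A([[-.125,-.18,.052],[.125,-.18,.052],[.125,.18,.052],[-.125,.18,.052]])
c1=cv2.resize(im[780:1060,220:640],(560,373));c2=im[540:780,1600:1900]
cv2.imwrite('pics/c1.png',np.hstack([cv2.resize(c1,(440,300)),cv2.resize(c2,(360,300))]))
cv2.imwrite('pics/c2.png',cv2.resize(im2[600:1320,740:1420],(640,600)))
```

```text
scr [ 0.5288 -0.3999 -0.1942] 0.057 1
scr [ 0.5294 -0.3983 -0.1886] 0.061 1
scr [ 0.529  -0.4001 -0.2035] 0.056 1
scr [ 0.5294 -0.3992 -0.1992] 0.059 1
scr [ 0.5297 -0.3993  2.948 ] 0.057 1
scr [ 0.5299 -0.3992  2.938 ] 0.057 1
```

View pics/c1.png

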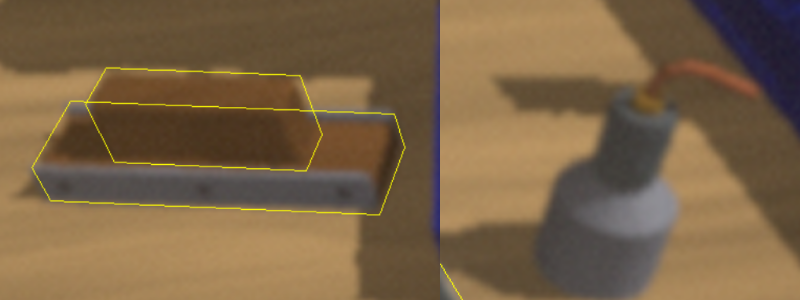

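View pics/c2.png

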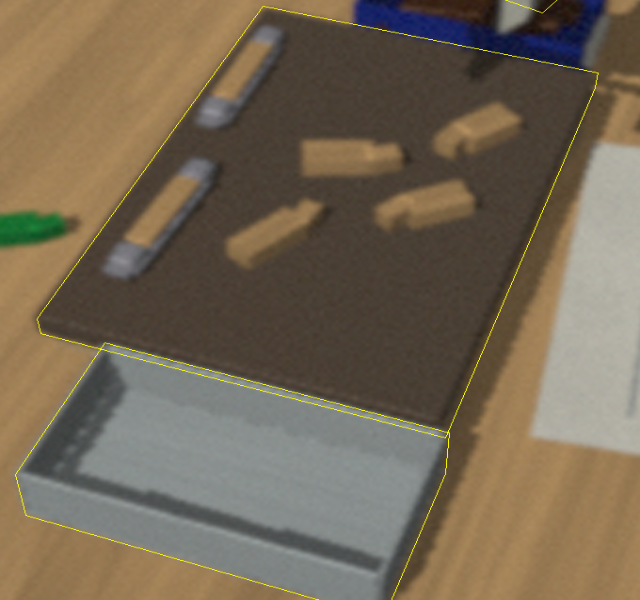

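The fits overlay well: board (.5705,.0038, yaw .04), tray yaw .035, scraper (.529,-.400, yaw -.20). In the crop the oiler's spout tip is at scene pixel (466,154).

```bash
cat >> h.py <<'E'
from scipy.spatial.transform import Rotation as Ro
def delta(tgts):
    "tgts: grasp-point x,y,z, yaw of closing (world yaw of object whose own x is closed along)"
    s=observe();R=Ro.from_euler('xyz',s['tool_rot']);p=np.array(s['tool_pos'])
    for x,y,z,w in tgts:
        T=Ro.from_euler('xyz',[np.pi,0,np.pi/2+w])
        d=R.inv().apply(np.array([x,y,z+.047])-p)*1000
        print('d',np.round(d,1),'rot',np.round((R.inv()*T).as_rotvec(degrees=True),2))
E
python3 - <<'E'
from h import *
import cell
print([n for n in dir(cell) if not n.startswith('_')], getattr(cell,'finger_overhang',None),observe().keys())
a=shot('scene')
for z in(.115,.122,.127):
    t=ray(a,466,154,z);print(t,np.arctan2(t[1]-.405,t[0]-.4943),np.hypot(t[1]-.405,t[0]-.4943))
delta([(.529,-.400,.15,-.2),(.529,-.400,.044,-.2)])
E
```

```text
['IKError', 'boxes_of', 'finger_overhang', 'hand_in', 'mark_of', 'observe', 'read_camera', 'trace'] 0.0655 dict_keys(['time', 'qpos', 'qvel', 'joint_efforts', 'tool_pos', 'tool_rot', 'contact_force', 'torque', 'grip_force', 'opening'])
[0.5140507  0.44974052 0.115     ] 1.155075253032207 0.04890607865644168
[0.52243638 0.44277377 0.122     ] 0.9305893391245809 0.04710109494778206
[0.52842615 0.43779751 0.127     ] 0.7655477940727821 0.04733149657374711
d [-400.     4.    95.3] rot [1.000e-02 0.000e+00 1.146e+01]
d [-400.     4.   201.3] rot [1.000e-02 0.000e+00 1.146e+01]
```

Emit:
arm_command([
  {"x":-35,"z":5,"rz":1},
  {"x":-75,"z":15,"rz":2},
  {"x":-115,"z":25,"rz":3},
  {"x":-155,"z":35,"rz":4},
  {"x":-195,"z":45,"rz":5},
  {"x":-235,"z":55,"rz":6},
  {"x":-275,"z":65,"rz":7.5},
  {"x":-315,"z":75,"rz":9},
  {"x":-355,"y":2,"z":85,"rz":10.5},
  {"x":-385,"y":4,"z":95,"rz":11.5},
  {"x":-400,"y":4,"z":95,"rz":11.5},
  {"x":-400,"y":4,"z":95,"rz":11.5},
], hand=80, squeeze=50)

```text
invalid input
```

Run:
```python
from fit import *
w=shot('wrist','w1.png')
m=mark_of(w,'scraper');print(m[:2])
for y in (-.2,-.1):print(fit([w],'scraper',np.array([.529,-.4,y])))
s=observe();print(s['tool_pos'],s['tool_rot'])
delta([(.529,-.400,.047,-.2)])
```

```text
[]Traceback (most recent call last):
  File "<stdin>", line 4, in <module>
  File "fit.py", line 33, in fit
    r=minimize(f,k,method='Nelder-Mead',options=dict(initial_simplex=s,xatol=1e-4,fatol=1e-5,maxiter=300))
    res = _minimize_neldermead(fun, x0, args, callback, bounds=bounds,
                               **options)
    fsim[k] = func(sim[k])
              ~~~~^^^^^^^^
    fx = function(np.copy(x), *(wrapper_args + args))
  File "fit.py", line 29, in <lambda>
    f=lambda q:sum(np.abs(sil(p,M[n],q,z)-m).sum()/m.sum() for p,m in T)/len(T)
               ~~~~~~~~~~~~~~~~~~~~~~~~~~~~~~~~~~~~~~~~~~~~~~~~~~~~~~~~~^~~~~~~
ZeroDivisionError: division by zero
```

View pics/w1.png

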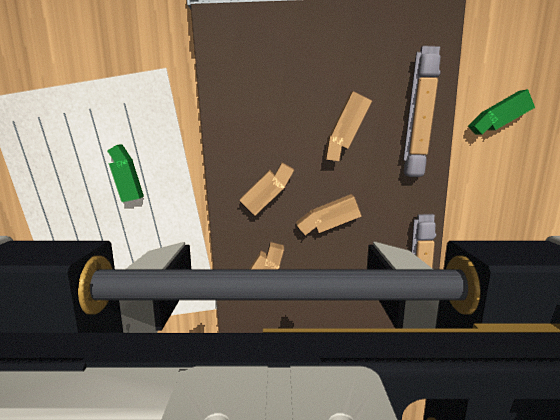

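The move was refused and the arm is still at the start. The wrist picture shows the board, with offcuts at (350,125), (265,188), (330,215) and (268,258). I'll retry with full rows.

Emit:
arm_command([
  {"x":-35,"y":0,"z":5,"rx":0,"ry":0,"rz":1},
  {"x":-75,"y":0,"z":15,"rx":0,"ry":0,"rz":2},
  {"x":-115,"y":0,"z":25,"rx":0,"ry":0,"rz":3},
  {"x":-155,"y":0,"z":35,"rx":0,"ry":0,"rz":4},
  {"x":-195,"y":0,"z":45,"rx":0,"ry":0,"rz":5},
  {"x":-235,"y":0,"z":55,"rx":0,"ry":0,"rz":6},
  {"x":-275,"y":0,"z":65,"rx":0,"ry":0,"rz":7.5},
  {"x":-315,"y":0,"z":75,"rx":0,"ry":0,"rz":9},
  {"x":-355,"y":2,"z":85,"rx":0,"ry":0,"rz":10.5},
  {"x":-385,"y":4,"z":95,"rx":0,"ry":0,"rz":11.5},
  {"x":-400,"y":4,"z":95,"rx":0,"ry":0,"rz":11.5},
  {"x":-400,"y":4,"z":95,"rx":0,"ry":0,"rz":11.5},
], hand=80, squeeze=50)

```text
time: 5.15
tool_pos: [0.5284, -0.4021, 0.1962]
tool_rot: [-3.141, -0.0, 1.367]
contact_force: [0.4, 0.3, 0.2]
opening: 0.0801
grip_force: 0.0
```

Run:
```python
from fit import *
w=shot('wrist','w2.png')
print(mark_of(w,'scraper')[:2],[t['pixels'].sum() for t in trace(w,'scraper')])
s=observe();print(s['tool_pos'],s['tool_rot'],s['time'])
delta([(.529,-.400,.047,-.2)])
```

```text
[{'point': [0.53, -0.4007, -0.0003], 'confidence': 0.98}] [np.int64(10415)]
[ 0.52917617 -0.39904559  0.19737376] [-3.14159040e+00 -4.54618780e-04  1.37061794e+00] 5.3
d [ -1.    0.  103.4] rot [-0.   -0.03 -0.01]
```

Emit:
arm_command([
  {"x":-0.5,"y":0,"z":25,"rx":0,"ry":0,"rz":0},
  {"x":-1,"y":0,"z":55,"rx":0,"ry":0,"rz":0},
  {"x":-1,"y":0,"z":80,"rx":0,"ry":0,"rz":0},
  {"x":-1,"y":0,"z":97,"rx":0,"ry":0,"rz":0},
  {"x":-1,"y":0,"z":103,"rx":0,"ry":0,"rz":0},
  {"x":-1,"y":0,"z":103,"rx":0,"ry":0,"rz":0},
])

```text
time: 5.9
tool_pos: [0.529, -0.3999, 0.0941]
tool_rot: [-3.141, -0.001, 1.371]
contact_force: [-0.4, -0.1, 0.3]
opening: 0.0799
grip_force: 0.0
```

Emit:
arm_command([
  {"x":0,"y":0,"z":0,"rx":0,"ry":0,"rz":0},
  {"x":0,"y":0,"z":0,"rx":0,"ry":0,"rz":0},
  {"x":0,"y":0,"z":0,"rx":0,"ry":0,"rz":0},
  {"x":0,"y":0,"z":0,"rx":0,"ry":0,"rz":0},
  {"x":0,"y":0,"z":0,"rx":0,"ry":0,"rz":0},
  {"x":0,"y":0,"z":0,"rx":0,"ry":0,"rz":0},
  {"x":0,"y":0,"z":0,"rx":0,"ry":0,"rz":0},
  {"x":0,"y":0,"z":0,"rx":0,"ry":0,"rz":0},
  {"x":0,"y":0,"z":0,"rx":0,"ry":0,"rz":0},
  {"x":0,"y":0,"z":0,"rx":0,"ry":0,"rz":0},
], hand=10, squeeze=50)

```text
time: 6.9
tool_pos: [0.5288, -0.401, 0.0942]
tool_rot: [-3.142, -0.0, 1.37]
contact_force: [0.2, -0.1, -0.2]
opening: 0.0256
grip_force: 50.0
```

Run:
```python
from h import *
s=observe();print(s['tool_pos'],s['tool_rot'],s['time'],s['opening'],s['grip_force'],s['contact_force'])
```

```text
[ 0.52876948 -0.4009759   0.09421015] [-3.14155469e+00 -6.85005481e-05  1.37002794e+00] 6.9 0.02559786717586638 49.99829649925232 [ 0.2454169  -0.14250993 -0.18268621]
```

Run:
```python
from h import *
B=lambda bx,by:(.5705+np.cos(.04)*bx-np.sin(.04)*by,.0038+np.sin(.04)*bx+np.cos(.04)*by)
w=.04-np.pi/2
x,y=B(-.022,-.150);X,Y=B(-.022,.215);print(x,y,X,Y)
delta([(x,y,.19,w),(x,y,.1002,w)])
```

```text
0.5545159977814537 -0.14695978135125265 0.5399198908033321 0.2177482575800043
d [ 254.1  -25.4 -142.8] rot [-0.  -0.  76.2]
d [254.1 -25.4 -53. ] rot [-0.  -0.  76.2]
```

Emit:
arm_command([
  {"x":0,"y":0,"z":-20,"rx":0,"ry":0,"rz":0},
  {"x":0,"y":0,"z":-60,"rx":0,"ry":0,"rz":0},
  {"x":5,"y":0,"z":-100,"rx":0,"ry":0,"rz":4},
  {"x":25,"y":-2,"z":-130,"rx":0,"ry":0,"rz":10},
  {"x":55,"y":-5,"z":-143,"rx":0,"ry":0,"rz":18},
  {"x":85,"y":-8,"z":-143,"rx":0,"ry":0,"rz":26},
  {"x":115,"y":-11,"z":-143,"rx":0,"ry":0,"rz":34},
  {"x":145,"y":-14,"z":-143,"rx":0,"ry":0,"rz":42},
  {"x":175,"y":-17,"z":-143,"rx":0,"ry":0,"rz":50},
  {"x":205,"y":-20,"z":-143,"rx":0,"ry":0,"rz":58},
  {"x":230,"y":-23,"z":-143,"rx":0,"ry":0,"rz":66},
  {"x":247,"y":-25,"z":-143,"rx":0,"ry":0,"rz":72},
  {"x":254,"y":-25.4,"z":-143,"rx":0,"ry":0,"rz":76.2},
  {"x":254,"y":-25.4,"z":-143,"rx":0,"ry":0,"rz":76.2},
  {"x":254,"y":-25.4,"z":-143,"rx":0,"ry":0,"rz":76.2},
])

```text
time: 8.4
tool_pos: [0.5543, -0.1471, 0.2367]
tool_rot: [-3.141, 0.001, 0.043]
contact_force: [-0.9, 0.4, -5.1]
opening: 0.0257
grip_force: 50.0
```

Run:
```python
from h import *
s=observe();print(s['tool_pos'],s['tool_rot'],s['time'],s['opening'],s['contact_force'])
b=shot('side')
cv2.imwrite('pics/d2.png',cv2.resize(b['pixels'][80:320,170:450],(700,600)))
w=.04-np.pi/2
delta([(.5545,-.147,.1002,w),(.5399,.2177,.1002,w)])
```

```text
[ 0.55431656 -0.147068    0.23666663] [-3.14137918e+00  1.09264830e-03  4.25236368e-02] 8.4 0.025709972547486644 [-0.9109458   0.37606334 -5.13509932]
d [ 0.2 -0.4 89.6] rot [-0.    0.04  0.1 ]
d [   0.9 -365.4   89.6] rot [-0.    0.04  0.1 ]
```

View pics/d2.png

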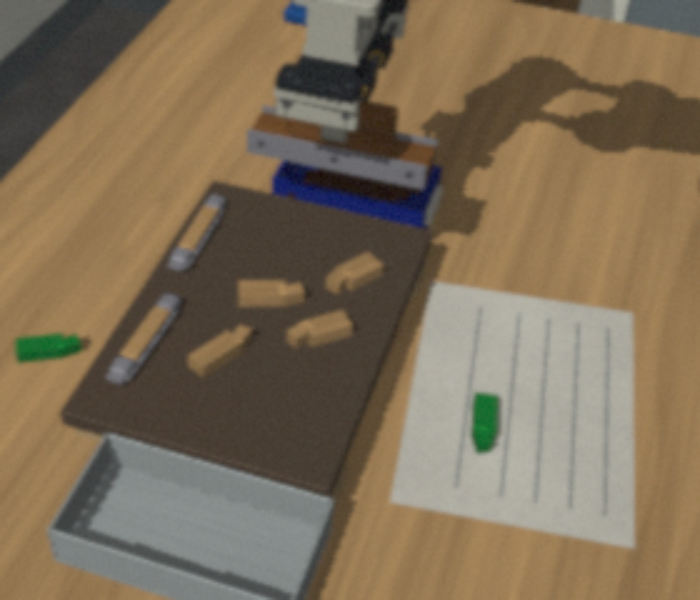

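The block is held level over the bin end and all four offcuts lie ahead of it. Now I lower it and wipe.

Emit:
arm_command([
  {"x":0,"y":0,"z":30,"rx":0,"ry":0,"rz":0},
  {"x":0,"y":0,"z":60,"rx":0,"ry":0,"rz":0},
  {"x":0,"y":0,"z":80,"rx":0,"ry":0,"rz":0},
  {"x":0,"y":0,"z":87,"rx":0,"ry":0,"rz":0},
  {"x":0,"y":0,"z":90,"rx":0,"ry":0,"rz":0},
  {"x":0,"y":0,"z":90,"rx":0,"ry":0,"rz":0},
])

```text
time: 9.05
tool_pos: [0.5549, -0.1475, 0.1477]
tool_rot: [3.141, -0.001, 0.04]
contact_force: [0.7, 0.8, -4.0]
opening: 0.0256
grip_force: 50.0
```

Run:
```python
from h import *
s=observe();print(s['tool_pos'],s['tool_rot'],s['time'],s['opening'],s['contact_force'],s['torque'])
```

```text
[ 0.55493408 -0.1474885   0.14774596] [ 3.14115793e+00 -9.37583284e-04  4.01133437e-02] 9.05 0.02559249386101134 [ 0.70756788  0.7804334  -3.97578   ] [0.07814705 0.18731441 0.01209796]
```

Emit:
arm_command([
  {"x":0,"y":-5,"z":0.5,"rx":0,"ry":0,"rz":0},
  {"x":0,"y":-15,"z":0.5,"rx":0,"ry":0,"rz":0},
  {"x":0,"y":-26,"z":0.5,"rx":0,"ry":0,"rz":0},
  {"x":0,"y":-37,"z":0.5,"rx":0,"ry":0,"rz":0},
  {"x":0,"y":-48,"z":0.5,"rx":0,"ry":0,"rz":0},
  {"x":0,"y":-59,"z":0.5,"rx":0,"ry":0,"rz":0},
  {"x":0,"y":-70,"z":0.5,"rx":0,"ry":0,"rz":0},
  {"x":0,"y":-81,"z":0.5,"rx":0,"ry":0,"rz":0},
  {"x":0,"y":-92,"z":0.5,"rx":0,"ry":0,"rz":0},
  {"x":0,"y":-103,"z":0.5,"rx":0,"ry":0,"rz":0},
  {"x":0,"y":-114,"z":0.5,"rx":0,"ry":0,"rz":0},
  {"x":0,"y":-125,"z":0.5,"rx":0,"ry":0,"rz":0},
  {"x":0,"y":-136,"z":0.5,"rx":0,"ry":0,"rz":0},
  {"x":0,"y":-147,"z":0.5,"rx":0,"ry":0,"rz":0},
  {"x":0,"y":-158,"z":0.5,"rx":0,"ry":0,"rz":0},
  {"x":0,"y":-169,"z":0.5,"rx":0,"ry":0,"rz":0},
  {"x":0,"y":-180,"z":0.5,"rx":0,"ry":0,"rz":0},
  {"x":0,"y":-190,"z":0.5,"rx":0,"ry":0,"rz":0},
  {"x":0,"y":-195,"z":0.5,"rx":0,"ry":0,"rz":0},
])

```text
time: 10.95
tool_pos: [0.5466, 0.049, 0.1467]
tool_rot: [-3.141, -0.0, 0.041]
contact_force: [0.6, -0.8, -5.0]
opening: 0.0254
grip_force: 50.0
```

Run:
```python
from h import *
s=observe();print(s['tool_pos'],s['tool_rot'],s['time'],s['opening'],s['contact_force'])
b=shot('side');a=shot('scene')
cv2.imwrite('pics/d3.png',np.hstack([cv2.resize(b['pixels'][130:340,170:380],(400,400)),cv2.resize(a['pixels'][150:300,270:420],(400,400))]))
delta([(.5399,.2177,.1002,.04-np.pi/2)])
```

```text
[0.54663593 0.04896907 0.14673329] [-3.14147169e+00 -5.20266538e-06  4.08922301e-02] 10.95 0.02543409988567048 [ 0.58783106 -0.76109188 -4.95236452]
d [   0.2 -169.2   -0.4] rot [-0.   -0.01  0.06]
```

View pics/d3.png

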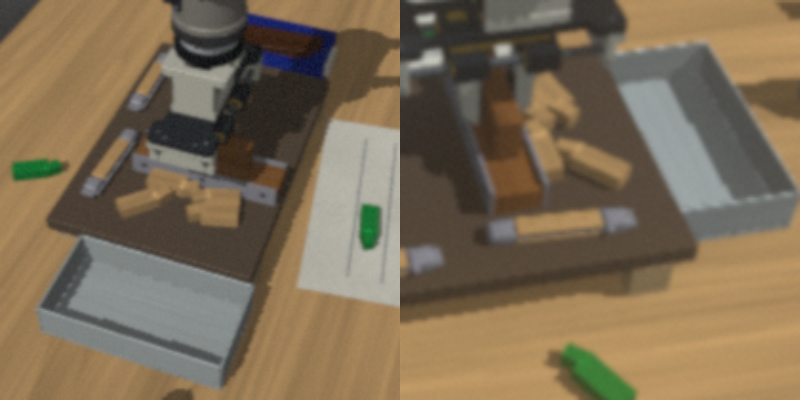

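All four offcuts are gathered ahead of the block, clear of the knives. I continue over the edge.

Emit:
arm_command([
  {"x":0,"y":-8,"z":0,"rx":0,"ry":0,"rz":0},
  {"x":0,"y":-16,"z":0,"rx":0,"ry":0,"rz":0},
  {"x":0,"y":-25,"z":0,"rx":0,"ry":0,"rz":0},
  {"x":0,"y":-34,"z":0,"rx":0,"ry":0,"rz":0},
  {"x":0,"y":-43,"z":0,"rx":0,"ry":0,"rz":0},
  {"x":0,"y":-52,"z":0,"rx":0,"ry":0,"rz":0},
  {"x":0,"y":-61,"z":0,"rx":0,"ry":0,"rz":0},
  {"x":0,"y":-70,"z":0,"rx":0,"ry":0,"rz":0},
  {"x":0,"y":-79,"z":0,"rx":0,"ry":0,"rz":0},
  {"x":0,"y":-88,"z":0,"rx":0,"ry":0,"rz":0},
  {"x":0,"y":-97,"z":0,"rx":0,"ry":0,"rz":0},
  {"x":0,"y":-106,"z":0,"rx":0,"ry":0,"rz":0},
  {"x":0,"y":-115,"z":0,"rx":0,"ry":0,"rz":0},
  {"x":0,"y":-124,"z":0,"rx":0,"ry":0,"rz":0},
  {"x":0,"y":-133,"z":0,"rx":0,"ry":0,"rz":0},
  {"x":0,"y":-142,"z":0,"rx":0,"ry":0,"rz":0},
  {"x":0,"y":-151,"z":0,"rx":0,"ry":0,"rz":0},
  {"x":0,"y":-160,"z":0,"rx":0,"ry":0,"rz":0},
  {"x":0,"y":-167,"z":0,"rx":0,"ry":0,"rz":0},
  {"x":0,"y":-167,"z":0,"rx":0,"ry":0,"rz":0},
])

```text
time: 13.05
tool_pos: [0.5399, 0.2157, 0.1467]
tool_rot: [-3.141, -0.0, 0.041]
contact_force: [0.2, -0.1, -5.2]
opening: 0.0258
grip_force: 50.0
```

Run:
```python
from h import *
s=observe();print(s['tool_pos'],s['time'],s['opening'],s['contact_force'])
w=-.2
delta([(.54,.2177,.19,.04-np.pi/2),(.5545,-.147,.19,w),(.5288,-.4005,.15,w),(.5288,-.4005,.0472,w)])
```

```text
[0.53994507 0.21570574 0.14671502] 13.05 0.025774812326150216 [ 0.17867795 -0.09897673 -5.21760614]
d [  0.2  -2.  -90.3] rot [-0.01 -0.01  0.07]
d [ -0.4 363.  -90.4] rot [-0.000e+00 -2.000e-02 -7.618e+01]
d [-36.5 615.2 -50.4] rot [-0.000e+00 -2.000e-02 -7.618e+01]
d [-36.5 615.2  52.4] rot [-0.000e+00 -2.000e-02 -7.618e+01]
```

Emit:
arm_command([
  {"x":0,"y":0,"z":-15,"rx":0,"ry":0,"rz":0},
  {"x":0,"y":0,"z":-45,"rx":0,"ry":0,"rz":0},
  {"x":0,"y":10,"z":-75,"rx":0,"ry":0,"rz":0},
  {"x":0,"y":40,"z":-90,"rx":0,"ry":0,"rz":-4},
  {"x":0,"y":80,"z":-90,"rx":0,"ry":0,"rz":-10},
  {"x":0,"y":120,"z":-90,"rx":0,"ry":0,"rz":-17},
  {"x":0,"y":160,"z":-90,"rx":0,"ry":0,"rz":-24},
  {"x":0,"y":200,"z":-90,"rx":0,"ry":0,"rz":-31},
  {"x":0,"y":240,"z":-90,"rx":0,"ry":0,"rz":-38},
  {"x":0,"y":280,"z":-90,"rx":0,"ry":0,"rz":-45},
  {"x":0,"y":320,"z":-90,"rx":0,"ry":0,"rz":-52},
  {"x":0,"y":350,"z":-90,"rx":0,"ry":0,"rz":-59},
  {"x":0,"y":363,"z":-90,"rx":0,"ry":0,"rz":-66},
  {"x":-2,"y":375,"z":-90,"rx":0,"ry":0,"rz":-72},
  {"x":-3,"y":390,"z":-90,"rx":0,"ry":0,"rz":-76},
  {"x":-3,"y":390,"z":-90,"rx":0,"ry":0,"rz":-76},
])

```text
time: 14.65
tool_pos: [0.5524, -0.1771, 0.2366]
tool_rot: [3.141, 0.001, 1.365]
contact_force: [0.3, -0.5, -4.4]
opening: 0.0255
grip_force: 50.0
```

Run:
```python
from h import *
s=observe();print(s['tool_pos'],s['tool_rot'],s['time'],s['opening'],s['contact_force'])
b=shot('side');a=shot('scene')
cv2.imwrite('pics/d4.png',np.hstack([cv2.resize(b['pixels'][130:340,170:380],(400,400)),cv2.resize(a['pixels'][150:300,270:420],(400,400))]))
for p in(a,b):print([np.round(r['point'],3).tolist() for r in boxes_of(p,'offcut1')])
delta([(.5288,-.4005,.15,-.2),(.5288,-.4005,.0472,-.2)])
```

```text
[ 0.55235008 -0.17705075  0.23662324] [3.14146457e+00 8.64659951e-04 1.36510691e+00] 14.65 0.025521755416117606 [ 0.2610848  -0.46928414 -4.39235647]
[[0.774, 0.087, 0.017], [0.523, 0.192, 0.049], [0.353, 0.014, 0.018]]
[[0.615, 0.217, 0.014], [0.498, 0.205, 0.023], [0.764, 0.087, 0.012], [0.513, 0.197, 0.042], [0.345, 0.017, 0.016], [0.571, 0.204, 0.021]]
d [-226.2   22.8   39.6] rot [-0.02 -0.02 -0.3 ]
d [-226.2   22.8  142.4] rot [-0.02 -0.02 -0.3 ]
```

View pics/d4.png

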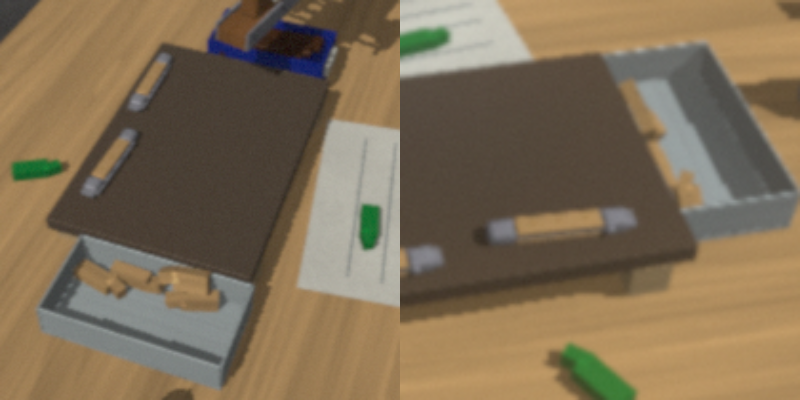

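All four have left the board, but one sits high near the board-side wall of the tray. I zoom in on it with the wall and board edge lines drawn.

Run:
```python
from fit import *
b=shot('side');a=shot('scene')
out=[]
q=np.array([.539,.2385,.036])
for p in(b,a):
    im=cv2.resize(p['pixels'],None,fx=8,fy=8,interpolation=cv2.INTER_LANCZOS4)
    for y,z,c in((-.055,.044,(0,255,255)),(-.052,.044,(0,255,0)),(-.052,.003,(255,0,255))):
        L=place(np.array([[-.105,y,z],[.105,y,z]]),q)
        u=(proj(p,L)*8).astype(int);cv2.line(im,tuple(map(int,u[0])),tuple(map(int,u[1])),c,1)
    c=(proj(p,[.54,.205,.03])[0]*8).astype(int)
    out.append(cv2.resize(im[c[1]-420:c[1]+420,c[0]-280:c[0]+280] if p is a else im[c[1]-320:c[1]+320,c[0]-460:c[0]+460],(300,450) if p is a else (500,450)))
cv2.imwrite('pics/z1.png',np.hstack(out))
for p in(b,a):
    for r in trace(p,'offcut1'):
        ys,xs=np.nonzero(r['pixels']);print(round(float(r['confidence']),2),len(xs),xs.min(),xs.max(),ys.min(),ys.max())
```

```text
0.82 309 228 256 266 283
0.82 248 257 284 283 293
0.75 263 177 202 213 225
0.57 296 208 236 266 286
0.52 254 358 369 237 261
0.84 375 331 358 279 305
0.63 172 266 288 160 170
0.57 83 374 382 215 227
0.44 117 354 366 180 200
```

View pics/z1.png

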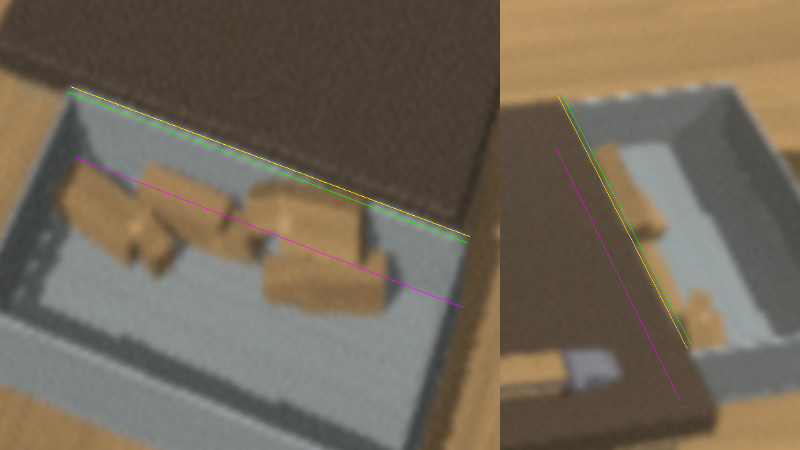

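Every piece lies inside the rim line, below the tray wall's top, and none touches the board. Now the block goes back.

Emit:
arm_command([
  {"x":-25,"y":2,"z":0,"rx":0,"ry":0,"rz":0},
  {"x":-60,"y":6,"z":5,"rx":0,"ry":0,"rz":-0.3},
  {"x":-100,"y":10,"z":10,"rx":0,"ry":0,"rz":-0.3},
  {"x":-140,"y":14,"z":15,"rx":0,"ry":0,"rz":-0.3},
  {"x":-180,"y":18,"z":25,"rx":0,"ry":0,"rz":-0.3},
  {"x":-210,"y":21,"z":35,"rx":0,"ry":0,"rz":-0.3},
  {"x":-226,"y":23,"z":45,"rx":0,"ry":0,"rz":-0.3},
  {"x":-226,"y":23,"z":75,"rx":0,"ry":0,"rz":-0.3},
  {"x":-226,"y":23,"z":105,"rx":0,"ry":0,"rz":-0.3},
  {"x":-226,"y":23,"z":125,"rx":0,"ry":0,"rz":-0.3},
  {"x":-226,"y":23,"z":135,"rx":0,"ry":0,"rz":-0.3},
  {"x":-226,"y":23,"z":139,"rx":0,"ry":0,"rz":-0.3},
  {"x":-226,"y":23,"z":141,"rx":0,"ry":0,"rz":-0.3},
  {"x":-226,"y":23,"z":142,"rx":0,"ry":0,"rz":-0.3},
  {"x":-226,"y":23,"z":142,"rx":0,"ry":0,"rz":-0.3},
])

```text
time: 16.55
tool_pos: [0.5298, -0.4013, 0.0958]
tool_rot: [3.14, 0.001, 1.372]
contact_force: [0.1, -0.3, -4.6]
opening: 0.0256
grip_force: 50.0
```

Run:
```python
from h import *
s=observe();print(s['tool_pos'],s['tool_rot'],s['time'],s['opening'],s['contact_force'])
```

```text
[ 0.52980415 -0.40133704  0.09581916] [3.13996472e+00 9.50037176e-04 1.37186652e+00] 16.55 0.025601117503402757 [ 0.14177971 -0.27820494 -4.60062087]
```

1.6 mm still to go. I lower until the weight comes off the gripper.

Emit:
arm_command([
  {"x":0,"y":0,"z":0.8,"rx":0,"ry":0,"rz":0},
  {"x":0,"y":0,"z":1.4,"rx":0,"ry":0,"rz":0},
  {"x":0,"y":0,"z":1.8,"rx":0,"ry":0,"rz":0},
  {"x":0,"y":0,"z":1.8,"rx":0,"ry":0,"rz":0},
])

```text
time: 16.95
tool_pos: [0.5296, -0.4013, 0.0942]
tool_rot: [3.14, 0.001, 1.372]
contact_force: [-1.4, 1.4, 4.3]
opening: 0.0258
grip_force: 50.0
```

Emit:
arm_command([
  {"x":0,"y":0,"z":0,"rx":0,"ry":0,"rz":0},
  {"x":0,"y":0,"z":0,"rx":0,"ry":0,"rz":0},
  {"x":0,"y":0,"z":0,"rx":0,"ry":0,"rz":0},
  {"x":0,"y":0,"z":0,"rx":0,"ry":0,"rz":0},
  {"x":0,"y":0,"z":0,"rx":0,"ry":0,"rz":0},
  {"x":0,"y":0,"z":0,"rx":0,"ry":0,"rz":0},
  {"x":0,"y":0,"z":-15,"rx":0,"ry":0,"rz":0},
  {"x":0,"y":0,"z":-45,"rx":0,"ry":0,"rz":0},
  {"x":0,"y":0,"z":-90,"rx":0,"ry":0,"rz":0},
  {"x":0,"y":0,"z":-135,"rx":0,"ry":0,"rz":0},
  {"x":0,"y":0,"z":-150,"rx":0,"ry":0,"rz":0},
  {"x":0,"y":0,"z":-150,"rx":0,"ry":0,"rz":0},
], hand=70)

```text
time: 18.15
tool_pos: [0.5302, -0.4018, 0.2478]
tool_rot: [3.135, 0.004, 1.372]
contact_force: [-0.5, -0.4, -0.1]
opening: 0.0701
grip_force: 0.0
```

Run:
```python
from fit import *
a=shot('scene');w=shot('wrist')
print(fit([a],'scraper',np.array([.529,-.4,-.2])),mark_of(w,'scraper')[:1])
s=observe();print(s['tool_pos'],s['tool_rot'],s['time'],s['opening'])
T=trace(a,'oiler')[0]['pixels'];im=a['pixels'].astype(int)
# copper spout direction: restricted fit of yaw
b=shot('side')
def cop(p):
    c=proj(p,[.494,.405,.12])[0];i=p['pixels'].astype(int);m=(i[...,2]-i[...,0]>45)&(i[...,2]-i[...,1]>28)
    ys,xs=np.nonzero(m);k=np.hypot(xs-c[0],ys-c[1])<40;return np.c_[xs[k],ys[k]],c
for p in(a,b):
    P,c=cop(p);print(c.round(),len(P),P[:60:3].tolist())
    for yw in np.arange(0,6.28,.4):
        o=proj(p,place(np.array([[.051,0,.125]]),[.494,.405,yw]))[0];print(round(yw,1),o.round().astype(int).tolist(),end=' ')
    print()
delta([(.5288,.0,.2,0),(.4943,.405,.2,.9-np.pi/2),(.4943,.405,.2,.9+np.pi/2)])
```

```text
(array([ 0.5309, -0.3997, -0.2069]), np.float64(0.051), 1) [{'point': [0.528, -0.4035, 0.0001], 'confidence': 0.9}]
[ 0.52883768 -0.40056516  0.24113071] [-3.13884533e+00 -1.78137182e-03  1.37180773e+00] 18.35 0.0701855585298109
[445. 149.] 1544 [[420, 119], [420, 120], [418, 121], [421, 121], [417, 122], [420, 122], [416, 123], [419, 123], [422, 123], [417, 124], [420, 124], [423, 124], [415, 125], [418, 125], [421, 125], [424, 125], [414, 126], [417, 126], [420, 126], [423, 126]]
0.0 [456, 160] 0.4 [463, 158] 0.8 [467, 155] 1.2 [468, 150] 1.6 [465, 145] 2.0 [460, 141] 2.4 [452, 137] 2.8 [443, 136] 3.2 [435, 136] 3.6 [429, 138] 4.0 [425, 141] 4.4 [424, 146] 4.8 [427, 151] 5.2 [433, 155] 5.6 [441, 159] 6.0 [450, 160] 
[229. 344.] 2100 [[207, 311], [207, 312], [211, 312], [206, 313], [211, 313], [214, 313], [205, 314], [209, 314], [212, 314], [202, 315], [205, 315], [209, 315], [212, 315], [216, 315], [219, 315], [201, 316], [206, 316], [210, 316], [213, 316], [216, 316]]
0.0 [201, 333] 0.4 [197, 343] 0.8 [199, 355] 1.2 [205, 365] 1.6 [215, 371] 2.0 [228, 373] 2.4 [240, 370] 2.8 [251, 362] 3.2 [258, 352] 3.6 [260, 341] 4.0 [257, 330] 4.4 [249, 322] 4.8 [239, 317] 5.2 [228, 316] 5.6 [216, 319] 6.0 [206, 326] 
d [392.8 -79.4  -5. ] rot [ -0.14  -0.12 -11.4 ]
d [ 783.  -193.3   -4. ] rot [-0.17 -0.06 27.03]
d [ 783.  -193.3   -4. ] rot [ 9.0000e-02 -2.4000e-01 -1.5297e+02]
```

Emit:
arm_command([
  {"x":20,"y":-5,"z":-4,"rx":0,"ry":0,"rz":0},
  {"x":60,"y":-15,"z":-4,"rx":0,"ry":0,"rz":0},
  {"x":105,"y":-26,"z":-4,"rx":0,"ry":0,"rz":1},
  {"x":150,"y":-37,"z":-4,"rx":0,"ry":0,"rz":2},
  {"x":195,"y":-48,"z":-4,"rx":0,"ry":0,"rz":3},
  {"x":240,"y":-59,"z":-4,"rx":0,"ry":0,"rz":4},
  {"x":285,"y":-70,"z":-4,"rx":0,"ry":0,"rz":5},
  {"x":330,"y":-81,"z":-4,"rx":0,"ry":0,"rz":6},
  {"x":375,"y":-92,"z":-4,"rx":0,"ry":0,"rz":7},
  {"x":420,"y":-104,"z":-4,"rx":0,"ry":0,"rz":8},
  {"x":465,"y":-115,"z":-4,"rx":0,"ry":0,"rz":9},
  {"x":510,"y":-126,"z":-4,"rx":0,"ry":0,"rz":9.8},
  {"x":555,"y":-137,"z":-4,"rx":0,"ry":0,"rz":9.8},
  {"x":600,"y":-148,"z":-4,"rx":0,"ry":0,"rz":9.8},
  {"x":645,"y":-159,"z":-4,"rx":0,"ry":0,"rz":9.8},
  {"x":690,"y":-170,"z":-4,"rx":0,"ry":0,"rz":9.8},
  {"x":730,"y":-180,"z":-4,"rx":0,"ry":0,"rz":9.8},
  {"x":765,"y":-189,"z":-4,"rx":0,"ry":0,"rz":9.8},
  {"x":783,"y":-193,"z":-4,"rx":0,"ry":0,"rz":9.8},
  {"x":783,"y":-193,"z":-4,"rx":0,"ry":0,"rz":9.8},
], hand=70)

```text
time: 20.45
tool_pos: [0.4939, 0.4069, 0.2453]
tool_rot: [-3.14, 0.001, 1.204]
contact_force: [-0.2, -0.2, -0.2]
opening: 0.0702
grip_force: 0.0
```

Run:
```python
from fit import *
w=shot('wrist','w3.png')
s=observe();print(s['tool_pos'],s['tool_rot'],s['time'],s['opening'])
print(mark_of(w,'oiler')[:2])
r=trace(w,'oiler')
if r:
    m=r[0]['pixels'];i=w['pixels'].astype(int);ys,xs=np.nonzero(m);print(m.sum(),xs.min(),xs.max(),ys.min(),ys.max())
    k=cv2.dilate(m.astype(np.uint8),np.ones((9,9)))>0
    c=k&(i[...,2]-i[...,0]>45)&(i[...,2]-i[...,1]>25);ys,xs=np.nonzero(c);P=np.c_[xs,ys]
    top=proj(w,[.4943,.405,.102])[0];print('collar top',top)
    P=P[np.argsort(np.hypot(*(P-top).T))];print(len(P),P[:3].tolist(),P[-6:].tolist())
    for z in(.11,.115,.12,.127):
        t=ray(w,*P[-3],z);d=t[:2]-[.4943,.405];print(z,t,np.arctan2(d[1],d[0]),np.hypot(*d))
    for y in(.6,.9,1.2,1.5):print(fit([w],'oiler',np.array([.494,.405,y])))
delta([(.4943,.405,.2,-.37),(.4943,.405,.089,-.37)])
```

```text
[0.49431752 0.40532746 0.24544879] [-3.14051013e+00  1.95320082e-03  1.20283472e+00] 20.5 0.07038083625838176
[{'point': [0.499, 0.3999, 0.0037], 'confidence': 0.93}]
4066 248 316 159 243
collar top [280.12906281 222.52089121]
1773 [[280, 223], [280, 222], [281, 223]] [[276, 155], [275, 155], [274, 155], [273, 155], [272, 155], [271, 155]]
0.11 [0.50800461 0.45455968 0.11      ] 1.3010107459240083 0.05141963042624512
0.115 [0.50822717 0.45487327 0.115     ] 1.2984821518171248 0.05178136085246476
0.12 [0.50844973 0.45518686 0.12      ] 1.2959886564493068 0.052143417762974126
0.127 [0.50876132 0.45562589 0.127     ] 1.2925554081238855 0.05265083310618125
(array([0.4955, 0.4029, 0.6384]), np.float64(0.079), 1)
(array([0.4957, 0.4028, 0.9313]), np.float64(0.058), 1)
(array([0.4956, 0.4028, 1.2347]), np.float64(0.042), 1)
(array([0.4958, 0.403 , 1.5365]), np.float64(0.057), 1)
d [ 0.9 -1.5  0.1] rot [ 0.01  0.   -0.08]
d [  1.   -1.5 111.1] rot [ 0.01  0.   -0.08]
```

Emit:
arm_command([
  {"x":0,"y":0,"z":25,"rx":0,"ry":0,"rz":0},
  {"x":0,"y":0,"z":55,"rx":0,"ry":0,"rz":0},
  {"x":0,"y":0,"z":85,"rx":0,"ry":0,"rz":0},
  {"x":0,"y":0,"z":104,"rx":0,"ry":0,"rz":0},
  {"x":0,"y":0,"z":110,"rx":0,"ry":0,"rz":0},
  {"x":0,"y":0,"z":110,"rx":0,"ry":0,"rz":0},
])

```text
time: 21.4
tool_pos: [0.495, 0.4041, 0.1365]
tool_rot: [-3.141, 0.001, 1.2]
contact_force: [0.7, -0.3, 0.7]
opening: 0.0698
grip_force: 0.0
```

Emit:
arm_command([
  {"x":0,"y":0,"z":0,"rx":0,"ry":0,"rz":0},
  {"x":0,"y":0,"z":0,"rx":0,"ry":0,"rz":0},
  {"x":0,"y":0,"z":0,"rx":0,"ry":0,"rz":0},
  {"x":0,"y":0,"z":0,"rx":0,"ry":0,"rz":0},
  {"x":0,"y":0,"z":0,"rx":0,"ry":0,"rz":0},
  {"x":0,"y":0,"z":0,"rx":0,"ry":0,"rz":0},
  {"x":0,"y":0,"z":0,"rx":0,"ry":0,"rz":0},
  {"x":0,"y":0,"z":0,"rx":0,"ry":0,"rz":0},
  {"x":0,"y":0,"z":0,"rx":0,"ry":0,"rz":0},
], hand=15, squeeze=25)

```text
time: 22.3
tool_pos: [0.4951, 0.4047, 0.1371]
tool_rot: [3.141, -0.0, 1.201]
contact_force: [0.3, -0.3, 3.2]
opening: 0.0317
grip_force: 25.0
```

Run:
```python
from h import *
s=observe();print(s['tool_pos'],s['tool_rot'],s['time'],s['opening'],s['grip_force'],s['contact_force'])
z=s['tool_pos'][2]-.047
delta([(.494,.405,z+.13,-.37),(.547,.003,z+.13,-.37),(.547,.003,z+.052,-.37)])
```

```text
[0.49509057 0.40467498 0.13714403] [ 3.14128542e+00 -3.34146540e-04  1.20074620e+00] 22.3 0.03172574674204572 24.998261332511902 [ 0.3257499  -0.34341208  3.17273387]
d [  -0.    -1.1 -130. ] rot [ 0.02 -0.02 -0.  ]
d [-355.7  193.7 -130.1] rot [ 0.02 -0.02 -0.  ]
d [-355.7  193.7  -52.1] rot [ 0.02 -0.02 -0.  ]
```

Emit:
arm_command([
  {"x":0,"y":0,"z":-15,"rx":0,"ry":0,"rz":0},
  {"x":0,"y":0,"z":-45,"rx":0,"ry":0,"rz":0},
  {"x":0,"y":0,"z":-85,"rx":0,"ry":0,"rz":0},
  {"x":-10,"y":5,"z":-115,"rx":0,"ry":0,"rz":0},
  {"x":-30,"y":16,"z":-130,"rx":0,"ry":0,"rz":0},
  {"x":-60,"y":33,"z":-130,"rx":0,"ry":0,"rz":0},
  {"x":-95,"y":52,"z":-130,"rx":0,"ry":0,"rz":0},
  {"x":-130,"y":71,"z":-130,"rx":0,"ry":0,"rz":0},
  {"x":-165,"y":90,"z":-130,"rx":0,"ry":0,"rz":0},
  {"x":-200,"y":109,"z":-130,"rx":0,"ry":0,"rz":0},
  {"x":-235,"y":128,"z":-130,"rx":0,"ry":0,"rz":0},
  {"x":-270,"y":147,"z":-130,"rx":0,"ry":0,"rz":0},
  {"x":-305,"y":166,"z":-130,"rx":0,"ry":0,"rz":0},
  {"x":-332,"y":181,"z":-130,"rx":0,"ry":0,"rz":0},
  {"x":-350,"y":191,"z":-130,"rx":0,"ry":0,"rz":0},
  {"x":-356,"y":194,"z":-130,"rx":0,"ry":0,"rz":0},
  {"x":-356,"y":194,"z":-110,"rx":0,"ry":0,"rz":0},
  {"x":-356,"y":194,"z":-85,"rx":0,"ry":0,"rz":0},
  {"x":-356,"y":194,"z":-68,"rx":0,"ry":0,"rz":0},
  {"x":-356,"y":194,"z":-60,"rx":0,"ry":0,"rz":0},
])

```text
time: 24.3
tool_pos: [0.5461, 0.0036, 0.195]
tool_rot: [-3.138, 0.001, 1.202]
contact_force: [0.8, -0.2, -1.5]
opening: 0.0318
grip_force: 25.0
```

Emit:
arm_command([
  {"x":0,"y":0,"z":0,"rx":0,"ry":0,"rz":0},
  {"x":0,"y":0,"z":1,"rx":0,"ry":0,"rz":0},
  {"x":0,"y":0,"z":2,"rx":0,"ry":0,"rz":0},
  {"x":0,"y":0,"z":3,"rx":0,"ry":0,"rz":0},
  {"x":0,"y":0,"z":4,"rx":0,"ry":0,"rz":0},
  {"x":0,"y":0,"z":5,"rx":0,"ry":0,"rz":0},
  {"x":0,"y":0,"z":5,"rx":0,"ry":0,"rz":0},
])

```text
time: 25.0
tool_pos: [0.547, 0.0025, 0.1919]
tool_rot: [3.142, -0.0, 1.201]
contact_force: [0.4, 0.5, -2.4]
opening: 0.0313
grip_force: 25.0
```

Run:
```python
from h import *
s=observe();print(s['tool_pos'],s['tool_rot'],s['time'],s['opening'],s['grip_force'],s['contact_force'])
```

```text
[0.54704966 0.00254141 0.19190504] [ 3.14158627e+00 -2.04251132e-05  1.20065139e+00] 25.0 0.031349612381223184 24.996322095394135 [ 0.39924499  0.52118036 -2.38632751]
```

Emit:
arm_command([
  {"x":0,"y":0,"z":0.5,"rx":0,"ry":0,"rz":0},
  {"x":0,"y":0,"z":1,"rx":0,"ry":0,"rz":0},
  {"x":0,"y":0,"z":1.5,"rx":0,"ry":0,"rz":0},
  {"x":0,"y":0,"z":2,"rx":0,"ry":0,"rz":0},
  {"x":0,"y":0,"z":2.5,"rx":0,"ry":0,"rz":0},
  {"x":0,"y":0,"z":2.5,"rx":0,"ry":0,"rz":0},
])

```text
time: 25.6
tool_pos: [0.547, 0.0026, 0.1893]
tool_rot: [-3.142, 0.0, 1.201]
contact_force: [0.4, -0.9, -1.5]
opening: 0.0316
grip_force: 25.0
```

Emit:
arm_command([
  {"x":0,"y":0,"z":0.3,"rx":0,"ry":0,"rz":0},
  {"x":0,"y":0,"z":0.6,"rx":0,"ry":0,"rz":0},
  {"x":0,"y":0,"z":0.9,"rx":0,"ry":0,"rz":0},
  {"x":0,"y":0,"z":0.9,"rx":0,"ry":0,"rz":0},
])

```text
time: 26.0
tool_pos: [0.5472, 0.0025, 0.1891]
tool_rot: [3.141, -0.0, 1.201]
contact_force: [-1.0, 0.7, 4.8]
opening: 0.0316
grip_force: 25.0
```

The can is on the board (4.8 N up). I release, rise straight up and back away.

Emit:
arm_command([
  {"x":0,"y":0,"z":0,"rx":0,"ry":0,"rz":0},
  {"x":0,"y":0,"z":0,"rx":0,"ry":0,"rz":0},
  {"x":0,"y":0,"z":0,"rx":0,"ry":0,"rz":0},
  {"x":0,"y":0,"z":0,"rx":0,"ry":0,"rz":0},
  {"x":0,"y":0,"z":0,"rx":0,"ry":0,"rz":0},
  {"x":0,"y":0,"z":0,"rx":0,"ry":0,"rz":0},
  {"x":0,"y":0,"z":-10,"rx":0,"ry":0,"rz":0},
  {"x":0,"y":0,"z":-30,"rx":0,"ry":0,"rz":0},
  {"x":0,"y":0,"z":-65,"rx":0,"ry":0,"rz":0},
  {"x":0,"y":0,"z":-100,"rx":0,"ry":0,"rz":0},
  {"x":0,"y":0,"z":-130,"rx":0,"ry":0,"rz":0},
  {"x":0,"y":0,"z":-130,"rx":0,"ry":0,"rz":0},
], hand=70)

```text
time: 27.2
tool_pos: [0.5485, 0.0025, 0.324]
tool_rot: [3.132, -0.002, 1.201]
contact_force: [-0.1, -0.3, 0.1]
opening: 0.0701
grip_force: 0.0
```

Run:
```python
from fit import *
s=observe();print(s['tool_pos'],s['time'],s['contact_force'])
a=shot('scene');b=shot('side');w=shot('wrist')
for p in(a,b,w):
    print('oil',[np.round(r['point'],3).tolist() for r in mark_of(p,'oiler')][:1])
    print('knife',[np.round(r['point'],3).tolist() for r in mark_of(p,'knife1')])
    print('off',[np.round(r['point'],3).tolist() for r in boxes_of(p,'offcut1')])
print(fit([b,a],'oiler',np.array([.547,.0025,1.2]),.052),fit([a],'scraper',np.array([.529,-.4,-.2])))
```

```text
[0.54850739 0.00245728 0.32402151] 27.2 [-0.0752258  -0.28493807  0.11658831]
oil [[0.548, 0.002, 0.051]]
knife [[0.675, -0.078, 0.055], [0.659, 0.081, 0.053]]
off [[0.777, 0.086, 0.016], [0.665, 0.077, 0.064], [0.581, 0.202, 0.023], [0.35, 0.004, 0.017], [0.602, 0.22, 0.017], [0.523, 0.194, 0.049]]
oil [[0.544, 0.0, 0.053]]
knife [[0.664, 0.081, 0.056], [0.678, -0.08, 0.055]]
off [[0.51, 0.2, 0.039], [0.612, 0.216, 0.017], [0.571, 0.203, 0.019], [0.497, 0.206, 0.021], [0.344, 0.02, 0.016], [0.765, 0.086, 0.014]]
oil [[0.55, -0.001, 0.055]]
knife [[0.661, 0.081, 0.057]]
off [[0.513, 0.211, 0.027], [0.767, 0.085, 0.015], [0.568, 0.2, 0.024], [0.348, 0.016, 0.01]]
(array([0.5463, 0.0029, 1.2162]), np.float64(0.163), 2) (array([ 0.5301, -0.4009, -0.1983]), np.float64(0.052), 1)
```

The can stands upright on the board, the knives have not moved, the offcuts are in the tray, and the block is back.

```bash
python3 -c "
from cell import *
print(hand_in())"
```

```text
the job is handed in; nothing more can be done
None
```

I handed the job in at about 27 s: all four offcuts are in the waste tray, the scraper block is back within about 2 mm of where it stood, the oil can is upright on the cleared board, and the knives are where they lay; no verdict was returned.

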